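Gauge a stone bead to the ratchet's slip

TASK

Stand the mint-green bead upright on the bed of the bench gauge, between the anvil and the spindle and in line with them, and let go of it. Then turn the ratchet knob on top clockwise (never the sleeve below it) until the bead is clamped and the knob slips; let it slip about an eighth of a turn, less than a sixth, and leave the bead clamped there with your hand off. Leave everything else on the table where it is.

Things in the scene. Friction and masses are not known exactly. Their poses are not given: they have to be found in the camera images.
- bead: the bead to gauge: a hard, straight-sided tube bead of mint-green stone with a brass band near its top, 36 mm tall, 20 to 42 g. Its diameter is not known (17 to 23 mm: finding it is the job). Origin at the centre of its underside, z up its axis. It starts standing upright on the sorting mat.
- gauge: bench bead gauge, fixed, place and yaw vary. Grey base 75 mm (x) by 225 mm (y, -90 to +135 mm), its top, the bed, 20 mm above the table. On the line x = 0 the anvil stands at the -y end; at the +y end the grey head (52 mm wide, y +53 to +133 mm, top 62 mm above the table), with the thimble sleeve and ratchet knob upright on it at y = +98 mm. Origin on the table under the bed, z up.
- anvil: the steel anvil, locked at a different place along the bed each time. Its flat face, 16 mm wide and 22 mm high, looks along the gauge's +y to the spindle. Origin on the bed at the foot of that face; axes parallel to the gauge's. Behind the face a block 34 mm wide and 14 mm high carries a brass screw head, 20 mm high.
- spindle: steel spindle, a 12 mm bar along the gauge's y, axis 10 mm above the bed. Origin at the centre of its end face, which looks to -y to the anvil, 29 to 34.5 mm away at the start; axes parallel to the gauge's. It does not turn; it advances 5 mm per radian that the sleeve turns clockwise (seen from above), at most 22 mm, and stays where it is left.
- knob: ratchet knob: dark knurled upright cylinder, 22 mm diameter, 34 mm high, top 122 mm above the table; does not rise or sink. Origin on its axis at its underside, z up; red line on its -x side. Clockwise (from above) it takes the sleeve along and closes the spindle, at about 0.10 N m; once the bead is clamped (about 18 N) the torque climbs to about 0.19 N m and the knob slips. Anticlockwise opens.
- knob_grip (a point): point on the knob's axis, 24 mm above its underside and 10 mm below its top: a good height for the middle of the finger pads, with fingertips staying above the sleeve. Can be gripped in any direction from above.
- knob_mark (a point): the foot of the red line on the knob, 11 mm from its axis, at its underside. At the start it lies beside the sleeve's red mark.
- thimble_mark (a point): the red mark on the top rim of the thimble sleeve, 14 mm from the axis. It is 3 mm from knob_mark while the ratchet has not slipped; 5.4 mm apart means a slip of 0.35 rad, 10.2 mm 0.8 rad, 14.4 mm 1.2 rad.
- thimble: the aluminium thimble sleeve under the ratchet knob: 34 mm in diameter, 22 mm high, from 65 to 87 mm above the table. Origin on its axis at its underside. Turning it directly by-passes the ratchet and would crush the bead.
- mat: grey fabric sorting mat, 150 mm (x) by 240 mm (y), 4 mm thick, fixed; the three beads stand on it. Origin at the centre of its underside.
- bead_brown: bystander: brown wooden tube bead with a copper band, 20 mm in diameter, 36 mm tall, standing on the mat. Origin at the centre of its underside.
- bead_black: bystander: black tube bead with a brass band, 20 mm in diameter, 36 mm tall, standing on the mat. Origin at the centre of its underside.
- varnish: bystander: small clear bottle with a black cap, 32 mm in diameter, 75 mm tall. Origin at the centre of its underside.
- spool: bystander: pale blue cone-shaped spool, 48 mm in diameter, 78 mm tall. Origin at the centre of its underside.
- dish: bystander: blue ceramic dish, 80 mm across, 25 mm tall. Origin at the centre of its underside.
- file: bystander: grey nail file lying flat, 170 by 18 by 5 mm. Origin at the centre of its underside.
- tweezers: bystander: dark steel tweezers lying flat, about 150 mm long, 5 mm high. Origin near the middle of their underside.
- screwdriver: bystander: small screwdriver lying flat, 150 mm long.

How it is judged (in metres and radians):
On the way, in this order (a step that is already met when the one before it is completed fails the run):
1. the bead stands released on the bed between anvil and spindle, not yet clamped (x of bead in the frame of gauge between -0.005 and 0.005 m and z of bead in the frame of gauge between 0.017 and 0.023 m and y of bead in the frame of anvil above 0.007 m and y of bead in the frame of spindle below -0.007 m and angle between bead's own z axis and vertical below 0.1 rad and contact force between the fingers and bead below 0.1 N and contact force between bead and spindle below 2 N), for 0.2 s.
2. the bead is clamped between spindle and anvil and the ratchet has slipped at least 0.35 rad (x of bead in the frame of gauge between -0.005 and 0.005 m and z of bead in the frame of gauge between 0.017 and 0.023 m and y of bead in the frame of anvil above 0.007 m and y of bead in the frame of spindle below -0.007 m and angle between bead's own z axis and vertical below 0.1 rad and contact force between bead and spindle above 6 N and contact force between bead and anvil above 6 N and distance between knob_mark and thimble_mark above 0.0054 m), for 0.2 s.
At the end, for the whole second after the job is handed in: The bead stands upright (0.1 rad) and still on the bed (3 mm), between spindle and anvil, within 5 mm of their centre line; each presses on it with more than 6 N; the ratchet knob has slipped 0.35 to 1.2 rad on the sleeve (marks 5.4 to 14.4 mm apart) (all of step 2 and distance between knob_mark and thimble_mark below 0.0144 m and linear speed of bead below 0.01 m/s); the robot touches nothing.
It fails at once if the bead is squeezed by the spindle with more than 24 N (the ratchet by-passed) (contact force between bead and spindle above 24 N).
It fails at once if the ratchet is run on: the knob slips more than about 1.2 rad (marks more than 14.4 mm apart) (distance between knob_mark and thimble_mark above 0.0144 m).
It fails at once if the fingers push or turn the thimble sleeve itself with more than 4 N (contact force between the fingers and thimble_c0 above 4 N).
It fails at once if a bystander is moved by more than 20 mm (distance of any of bead_brown, bead_black, varnish, spool, dish, file, tweezers, screwdriver from where it was at the start of the episode above 0.02 m).
It fails at once if another bead is knocked over (angle between any of bead_brown, bead_black's own z axis and vertical above 0.4 rad).
It also fails if it takes over 67 s, if anything falls off the work surface, if the arm or the gripper's body presses on something with over 40 N, if the wrist force passes 120 N, or if a joint passes its speed limit or range.

ROBOT

A 6-joint arm with a two-finger parallel gripper is mounted at the origin on the work surface. World frame = base frame: x ahead of the robot, y to its left, z up, the work surface at z = 0. Lengths are in m, angles in degrees, forces in N, time in s.
With the tool pointing down it reaches from about 0.425 to 1.125 m from the base axis. Payload 14.9 kg.
Tool frame: the origin (TCP) lies at the very end of the fingers, on their centre line; the grasp point (between the pads) lies 19 mm behind it (env.tcp_to_grasp is the distance from the TCP to the grasp point, in m); z points along the fingers, x is the direction in which the jaws open and shut, and the axes are right-handed (so a half turn about z gives the same grasp; the last joint's range is limited). The gripper opens to 91 mm and grips with 3 to 60 N. Pads are 32 mm wide; open, the fingers measure 118 mm over their backs; the gripper's body (76 mm by 178 mm) begins 60 mm behind the grasp point.
Start: joints at [-71.35, 21.709, 99.362, -0, 58.929, -1.908], TCP at [0.246, -0.655, 0.214] pointing down, gripper open.
Joint ranges: [-158.91, 158.91], [-42.39, 125.64], [0.06, 152.35], [-60.88, 240.88], [17.5, 164.5], [-176.32, 176.32]. Speed limits (degrees/s): [108.29, 108.29, 136.94, 180, 180, 180].

INTERFACE

Orientations are given as [roll, pitch, yaw] about the fixed x, y, z axes, in that order (R = Rz(yaw) Ry(pitch) Rx(roll)).
In Python, from bench import status, imaging, finish_job, env gives the robot as it stands.
- The arm moves only by the tool apply_moves, never from a script. Its argument "plan" is a list that holds one entry, the list of rows, each a list of 7 numbers: the shift along the tool's x, y, z in cm, then the turn, a rotation vector about the tool's x, y, z in degrees, then the closure, from -1 (fully open) to 1 (shut). In form: [[[tx, ty, tz, wx, wy, wz, hand], ...]]. A call has exactly 5 rows; each row is the pose to reach, as a shift and turn from the pose commanded when the call began, along the tool's axes at that moment; what a row does not reach only later rows make up. A row lasts 1/10 s, in which the tool goes at most 50 mm and 8.59 degrees, less where a joint would pass 70% of its speed; a pose out of reach is approached as far as the arm can. A call with a gripper value outside its range is refused whole. The fingers move at their own pace and stop on an object; the grip force is fixed at half the most. Time passes only in rows, so rows that repeat a pose let the fingers close, or fill a call up. It gives the time, the measured TCP pose, the force and the opening at its end, in the units of the state.
- status.get_state(): the state, without advancing time (a new reading comes with each control period).
- imaging.camera(name): name is "scene" or "top" or "wrist"; returns (picture, depth): 400x640x3 uint8, red, green, blue; 400x640 float32, m along the optical axis (not along the pixel's ray), 0 where there is no reading.
- imaging.calibration(name): a dict with "fx", "fy", "cx", "cy" (pixels), "pose" (4x4, takes a point from camera to world coordinates). Camera axes: x right, y up, looking along -z (the intrinsics and any distortion apply to the point x, -y, -z); pixel columns grow to the right and rows downward; lengths in m; the calibration is good to about 2 mm. A picture is of the moment at which its call begins: read the wrist's pose just before it. calibration takes no time and is no camera call; for the wrist camera it gives the pose at the moment of the call.
- finish_job(): hands the job in, once; it reports no verdict.
The state is a dict: "t": time; "q": joint angles; "qvel": joint speeds; "tau": joint torques, N m; "ee_pos": TCP position; "tool_rot": TCP orientation; "ft_force": force on the tool from outside, world axes, zero at the start; "ft_torque": the same for the moment, N m; "gripper_width": finger opening in m.
Only numpy, scipy, OpenCV 4.12 (cv2) and the standard library are available. Lean on these libraries where they do the work, as an engineer would, in place of code of your own. Each camera call takes 0.05 s, during which the arm holds its last target.

## Working session

There is one attempt and no reset: what is moved stays moved. The work goes in short steps, Python scripts to look and compute and a tool call to move; the robot and the scene stay as the last step left them, time stands still between calls to the robot, and variables do not carry over. Pictures are saved under pics/ and viewed, and the job is handed in when it is done.

Besides the shell and the picture viewer there is one more tool, called after "Request:" by a JSON object that holds its "method" and its "body". apply_moves: Moves the arm, as the interface text tells. Its arguments: {"type":"object","properties":{"plan":{"type":"array","items":{"type":"array","items":{"type":"array","items":{"type":"number"}}}}},"required":["plan"]}

```bash
ls; mkdir -p pics; python3 - <<'E'
from bench import status, imaging, env
import cv2,numpy as np
print(status.get_state())
for n in ["scene","top"]:
    p,d=imaging.camera(n); cv2.imwrite(f"pics/{n}0.png",p[...,::-1]); np.savez(f"{n}0.npz",p=p,d=d); c=imaging.calibration(n); print(n,c)
print(env.tcp_to_grasp)
E
```

```text
pics
{'t': 0.0, 'q': array([-7.13509023e+01,  2.17397744e+01,  9.93941326e+01,  6.32824732e-04,
        5.89280021e+01, -1.90808743e+00]), 'qvel': array([-0.09651153,  0.08586151, -0.06948992, -0.002082  , -0.12246324,
        0.01732454]), 'tau': array([ 4.80622955e-03, -7.63713241e+01, -4.34371233e+01,  6.52034674e-02,
        4.24390810e-02, -1.04206517e-04]), 'ee_pos': array([ 0.24567304, -0.65506609,  0.21328564]), 'tool_rot': array([-1.79997397e+02,  6.18567274e-02, -6.94431404e+01]), 'ft_force': array([-0.13426139, -0.47738683, -0.04930987]), 'ft_torque': array([ 0.00084898,  0.00191344, -0.0391876 ]), 'gripper_width': 0.0912492844071012}
scene {'fx': 465.00182811142184, 'fy': 465.00182811142184, 'cx': 319.5395689671079, 'cy': 197.55852630388404, 'pose': array([[-0.13540566, -0.80320714,  0.58010654,  1.314949  ],
       [ 0.99066385, -0.11910755,  0.06632136,  0.09612308],
       [ 0.01582528,  0.58367087,  0.81183611,  1.14595207],
       [ 0.        ,  0.        ,  0.        ,  1.        ]])}
top {'fx': 488.5685415176196, 'fy': 488.5685415176196, 'cx': 320.36243453448526, 'cy': 203.4998075673737, 'pose': array([[-1.71028484e-03,  9.80806678e-01, -1.94975219e-01,
         2.87275364e-01],
       [-9.99988263e-01, -2.56130134e-03, -4.11271082e-03,
        -9.18108692e-04],
       [-4.53316453e-03,  1.94965897e-01,  9.80799546e-01,
         1.44276562e+00],
       [ 0.00000000e+00,  0.00000000e+00,  0.00000000e+00,
         1.00000000e+00]])}
0.0188
```

View pics/scene0.png

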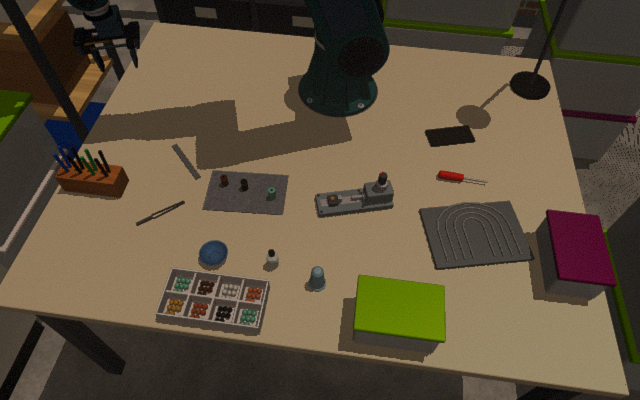

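View pics/top0.png

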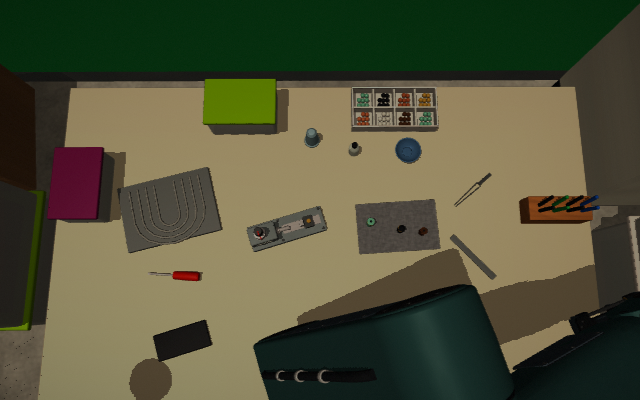

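The scene view shows the mint bead at (271,193) and the gauge around (355,198) with its knob at (382,183). In the top view the bead is at (371,222), the knob at (259,232) and the anvil at about (308,221). Next I'll project to world coordinates and enlarge these areas.

```bash
cat > h.py <<'E'
import numpy as np,cv2
from bench import imaging
def world(n,d,c=None):
    c=c or imaging.calibration(n)
    h,w=d.shape; v,u=np.mgrid[0:h,0:w]
    P=np.stack([(u-c["cx"])/c["fx"]*d,-(v-c["cy"])/c["fy"]*d,-d],-1)
    T=np.array(c["pose"]); return P@T[:3,:3].T+T[:3,3]
def proj(c,p):
    T=np.array(c["pose"]); q=(np.asarray(p)-T[:3,3])@T[:3,:3]
    return np.stack([c["cx"]+c["fx"]*q[...,0]/-q[...,2], c["cy"]+c["fy"]*-q[...,1]/-q[...,2]],-1)
E
python3 - <<'E'
from h import *
for n,(r0,r1,c0,c1) in {"top":(190,265,235,445),"scene":(160,230,195,405)}.items():
    z=np.load(n+"0.npz");p,d=z["p"],z["d"]; cv2.imwrite(f"pics/{n}0c.png",cv2.resize(p[r0:r1,c0:c1,::-1],None,fx=3.8,fy=3.8,interpolation=cv2.INTER_CUBIC))
    W=world(n,d)
    if n=="top":
        pts=dict(bead=(371,222),knob=(259,232),black=(401,229),brown=(423,231),mat=(390,240),table=(340,260),anvil=(308,221))
    else: pts=dict(bead=(271,189),knob=(382,176))
    for k,(u,v) in pts.items(): print(n,k,W[v,u].round(4))
    if n=="top":
        # green pixels
        hsv=cv2.cvtColor(p,cv2.COLOR_RGB2HSV); m=(hsv[...,0]>60)&(hsv[...,0]<95)&(hsv[...,1]>80)&(W[...,2]>.03)&(W[...,2]<.06)
        m[:210]=0;m[240:]=0; print(W[m].round(4).tolist())
        # gauge
        sel=(W[...,2]>.012)&(W[...,2]<.2); sel[:195]=0; sel[260:]=0; sel[:,:235]=0; sel[:,335:]=0
        G=W[sel]; bed=G[(G[:,2]<.026)]
        r=cv2.minAreaRect(G[:,:2].astype(np.float32)*1000); print(r, len(bed), np.median(bed[:,2]))
        head=G[(G[:,2]>.057)&(G[:,2]<.067)]; print(cv2.minAreaRect(head[:,:2].astype(np.float32)*1000))
        kn=G[G[:,2]>.117]; print(len(kn),kn.min(0),kn.max(0),kn.mean(0))
E
```

```text
top bead [ 0.5104 -0.1416  0.0436]
top knob [0.4712 0.1722 0.1212]
top black [ 2.8730e-01 -9.0000e-04  1.4428e+00]
top brown [ 0.4844 -0.2919  0.0392]
top mat [ 4.632e-01 -2.011e-01  2.000e-04]
top table [ 0.4047 -0.0525 -0.0029]
top anvil [0.5143 0.041  0.0402]
[[0.5235, -0.1369, 0.0356], [0.5229, -0.1394, 0.0393], [0.5229, -0.1424, 0.0389], [0.5236, -0.1457, 0.0351], [0.5202, -0.1337, 0.038], [0.52, -0.1365, 0.0391], [0.521, -0.14, 0.0326], [0.52, -0.1423, 0.0391], [0.5197, -0.145, 0.0408], [0.5195, -0.1478, 0.0416], [0.5173, -0.1307, 0.0377], [0.5163, -0.1331, 0.0437], [0.5173, -0.1366, 0.0375], [0.5169, -0.1393, 0.0395], [0.5163, -0.1418, 0.0432], [0.5169, -0.1451, 0.0397], [0.5169, -0.148, 0.0395], [0.5164, -0.1506, 0.0427], [0.5143, -0.1336, 0.0379], [0.5144, -0.1365, 0.0372], [0.5147, -0.1455, 0.0352], [0.5147, -0.1484, 0.0351], [0.5107, -0.1331, 0.0419], [0.5114, -0.1364, 0.0375], [0.512, -0.1397, 0.0335], [0.5104, -0.1416, 0.0436], [0.5106, -0.1447, 0.0424], [0.5114, -0.1481, 0.0371], [0.5113, -0.1509, 0.0378], [0.5077, -0.133, 0.0422], [0.5079, -0.136, 0.0411], [0.5076, -0.1388, 0.0426], [0.5088, -0.1424, 0.0352], [0.508, -0.1448, 0.0401], [0.5084, -0.148, 0.0374], [0.5049, -0.136, 0.0411], [0.5048, -0.1388, 0.0417], [0.5041, -0.1412, 0.0466], [0.5049, -0.1447, 0.0409], [0.5056, -0.148, 0.0369]]
((496.8861083984375, 104.62496948242188), (75.79967498779297, 225.01324462890625), 17.00476837158203) 1166 0.019255050101921523
((475.5677490234375, 171.6743621826172), (51.74061965942383, 79.04914093017578), 16.007631301879883)
46 [0.46527759 0.16677851 0.11777829] [0.48503276 0.18620423 0.12614914] [0.47494166 0.1765751  0.12206545]
scene bead [ 0.5125 -0.1414  0.0368]
scene knob [0.4844 0.1761 0.1232]
```

View pics/top0c.png

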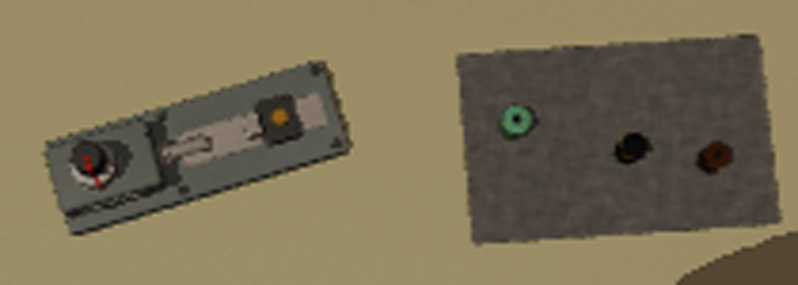

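View pics/scene0c.png

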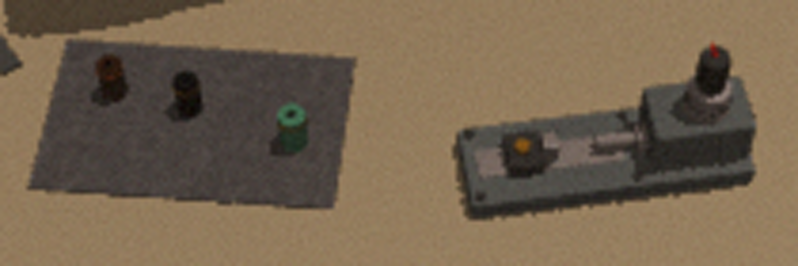

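```bash
cat > mv.py <<'E'
# print per-call shift in tool axes (cm, deg) from current measured pose to target
import numpy as np,sys
from scipy.spatial.transform import Rotation as R
from bench import status
def rel(pos,yaw):
    s=status.get_state(); Rt=R.from_euler('xyz',s['tool_rot'],degrees=True)
    Rg=R.from_euler('xyz',[180,0,yaw],degrees=True)
    d=Rt.inv().apply(np.array(pos)-s['ee_pos'])*100
    w=(Rt.inv()*Rg).as_rotvec(degrees=True)
    print("t%.2f"%s['t'],'pos',s['ee_pos'].round(4),'rpy',s['tool_rot'].round(2),'q',s['q'].round(1),'w',round(s['gripper_width'],4)); print("shift",d.round(2),"turn",w.round(2))
if __name__=="__main__":
    a=list(map(float,sys.argv[1:])); rel(a[:3],a[3])
E
python3 - <<'E'
from h import *
from bench import status
c=imaging.calibration("wrist"); print(c)
s=status.get_state()
from scipy.spatial.transform import Rotation as R
T=np.eye(4);T[:3,:3]=R.from_euler('xyz',s['tool_rot'],degrees=True).as_matrix();T[:3,3]=s['ee_pos']
print((np.linalg.inv(T)@c['pose']).round(4))
p,d=imaging.camera("wrist");cv2.imwrite("pics/w0.png",p[...,::-1])
E
python3 mv.py 0.512 -0.1405 0.16 17
```

```text
{'fx': 283.45142933168734, 'fy': 283.45142933168734, 'cx': 319.8857717729182, 'cy': 196.62430754318814, 'pose': array([[ 3.50313916e-01,  8.95945154e-01,  2.73061240e-01,
         3.23982407e-01],
       [-9.36632143e-01,  3.34902188e-01,  1.02765524e-01,
        -6.25699441e-01],
       [ 6.23465960e-04, -2.91758128e-01,  9.56491927e-01,
         3.83234840e-01],
       [ 0.00000000e+00,  0.00000000e+00,  0.00000000e+00,
         1.00000000e+00]])}
[[ 1.000e+00  1.300e-03 -1.200e-03 -2.000e-04]
 [ 9.000e-04 -9.565e-01 -2.918e-01 -8.360e-02]
 [-1.500e-03  2.918e-01 -9.565e-01 -1.699e-01]
 [ 0.000e+00  0.000e+00  0.000e+00  1.000e+00]]
t0.15 pos [ 0.2457 -0.6551  0.2134] rpy [-1.800e+02  5.000e-02 -6.944e+01] q [-71.4  21.7  99.4   0.   58.9  -1.9] w 0.0911
shift [-38.83 -43.     5.38] turn [-4.000e-02  4.000e-02 -8.644e+01]
```

View pics/w0.png

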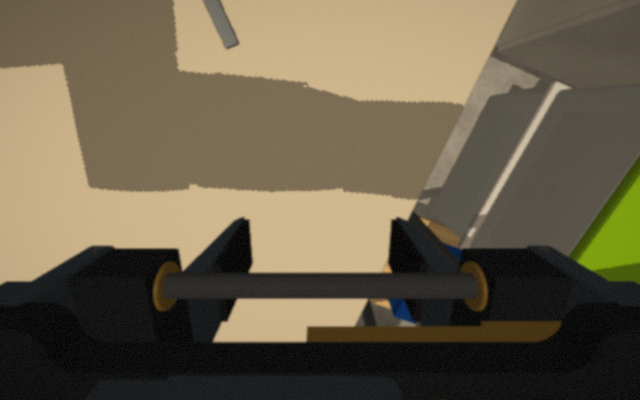

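The wrist view shows the fingers at rows 220-300, with free view above them. I'll move to a hover short of the bead, with the jaws along the gauge's x.

```bash
python3 mv.py 0.53 -0.20 0.2 16.8
```

```text
t0.15 pos [ 0.2457 -0.6551  0.2134] rpy [-1.800e+02  5.000e-02 -6.944e+01] q [-71.4  21.7  99.4   0.   58.9  -1.9] w 0.0911
shift [-32.63 -42.6    1.37] turn [-4.000e-02  4.000e-02 -8.624e+01]
```

Request:
{"method": "apply_moves", "body": {"plan": [[[-32.6,-42.6,1.4,0,0,-86.2,-1],[-32.6,-42.6,1.4,0,0,-86.2,-1],[-32.6,-42.6,1.4,0,0,-86.2,-1],[-32.6,-42.6,1.4,0,0,-86.2,-1],[-32.6,-42.6,1.4,0,0,-86.2,-1]]]}}

```text
t: 0.65
ee_pos: [0.3789, -0.4417, 0.2073]
tool_rot: [-180.0, 0.0, -26.1]
ft_force: [0.7, -0.1, -0.0]
gripper_width: 0.091
```

```bash
python3 mv.py 0.53 -0.20 0.2 16.8
```

```text
t0.65 pos [ 0.3789 -0.4417  0.2073] rpy [-180.      0.    -26.14] q [-51.7  11.7 113.5   0.   54.9 -25.5] w 0.091
shift [  2.92 -28.36   0.73] turn [ -0.     0.   -42.94]
```

Request:
{"method": "apply_moves", "body": {"plan": [[[2.9,-28.4,0.7,0,0,-42.9,-1],[2.9,-28.4,0.7,0,0,-42.9,-1],[2.9,-28.4,0.7,0,0,-42.9,-1],[2.9,-28.4,0.7,0,0,-42.9,-1],[2.9,-28.4,0.7,0,0,-42.9,-1]]]}}

```text
t: 1.15
ee_pos: [0.5125, -0.2304, 0.2013]
tool_rot: [180.0, -0.0, 16.8]
ft_force: [0.6, -0.9, 0.3]
gripper_width: 0.0911
```

```bash
python3 mv.py 0.53 -0.20 0.2 16.8
```

```text
t1.15 pos [ 0.5125 -0.2304  0.2013] rpy [179.99  -0.    16.78] q [-26.6  10.3 115.9  -0.   53.8 -43.4] w 0.0911
shift [ 2.55 -2.4   0.13] turn [ 0.01 -0.   -0.02]
```

```bash
python3 - <<'E'
from h import *
from bench import status
c=imaging.calibration("wrist");p,d=imaging.camera("wrist");cv2.imwrite("pics/w1.png",p[...,::-1]); np.savez("w1.npz",p=p,d=d,pose=c['pose'])
print(c['pose'][:3,3])
E
```

```text
[ 0.48893235 -0.15040255  0.3711721 ]
```

View pics/w1.png

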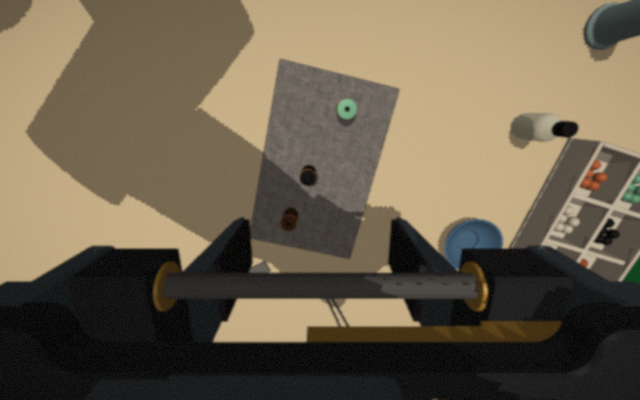

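The mint bead's top is at (347,109), with the black bead at (308,175) and the brown at (289,218), all clear of each other.

```bash
cat >> h.py <<'E'
def ray(c,u,v,z):
    T=np.array(c["pose"]); r=T[:3,:3]@np.array([(u-c["cx"])/c["fx"],-(v-c["cy"])/c["fy"],-1.]); o=T[:3,3]
    return o+r*(z-o[2])/r[2]
E
python3 - <<'E'
from h import *
z=np.load("w1.npz");p=z["p"];c=dict(imaging.calibration("wrist"));c["pose"]=z["pose"]
g=p.astype(int);m=((g[...,1]-g[...,0])>25).astype(np.uint8);m[:80]=0;m[140:]=0;m[:,:320]=0;m[:,380:]=0
v,u=np.nonzero(m);print(len(u),u.min(),u.max(),v.min(),v.max(),u.mean(),v.mean())
for uu,vv in [(u.mean(),v.mean()),(347,109)]: print(ray(c,uu,vv,.04))
W=world("wrist",z["d"],c); print(np.median(W[m>0],0), W[109,347])
cv2.imwrite("pics/w1c.png",cv2.resize(p[60:260,240:420,::-1],None,fx=3,fy=3,interpolation=cv2.INTER_NEAREST))
print(ray(c,308,173,.04),ray(c,289,215,.04))
# top
t=np.load("top0.npz");ct=imaging.calibration("top");print(ray(ct,371.2,221.8,.04))
E
python3 mv.py 0.512 -0.1405 0.10 16.8
```

```text
290 337 356 99 118 346.62068965517244 108.49655172413793
[ 0.5174423  -0.14075248  0.04      ]
[ 0.51801655 -0.14114027  0.04      ]
[ 0.51752069 -0.14065337  0.03907095] [ 0.51820212 -0.14108117  0.03788705]
[ 0.49643828 -0.22371602  0.04      ] [ 0.48849378 -0.28188927  0.04      ]
[ 0.51155834 -0.14259497  0.04      ]
t1.20 pos [ 0.5152 -0.2258  0.2012] rpy [-1.7995e+02 -6.0000e-02  1.7450e+01] q [-2.610e+01  1.040e+01  1.158e+02  1.000e-01  5.380e+01 -4.360e+01] w 0.0914
shift [ 2.24 -8.22 10.13] turn [-0.05 -0.06  0.65]
```

View pics/w1c.png

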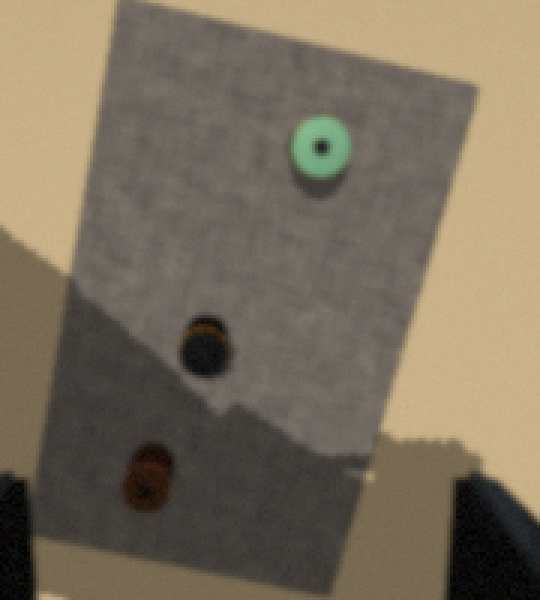

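```bash
python3 mv.py 0.524 -0.175 0.13 16.8
```

```text
t1.20 pos [ 0.5152 -0.2258  0.2012] rpy [-1.7995e+02 -6.0000e-02  1.7450e+01] q [-2.610e+01  1.040e+01  1.158e+02  1.000e-01  5.380e+01 -4.360e+01] w 0.0914
shift [ 2.35 -4.57  7.12] turn [-0.05 -0.06  0.65]
```

Request:
{"method": "apply_moves", "body": {"plan": [[[2.3,-4.6,7.0,0,0,0,-0.1],[2.3,-4.6,7.0,0,0,0,-0.1],[2.3,-4.6,7.0,0,0,0,-0.1],[2.3,-4.6,7.0,0,0,0,-0.1],[2.3,-4.6,7.0,0,0,0,-0.1]]]}}

```text
t: 1.7
ee_pos: [0.5216, -0.1826, 0.1324]
tool_rot: [179.9, -0.1, 16.4]
ft_force: [-0.3, -0.2, 0.5]
gripper_width: 0.054
```

```bash
cat > bead.py <<'E'
from h import *
import sys
from bench import status
from scipy.spatial.transform import Rotation as R
n=sys.argv[1]; ztop=float(sys.argv[2])
imaging.camera("top")
s=status.get_state(); print(s['qvel'].round(1))
c=imaging.calibration("wrist");p,d=imaging.camera("wrist");cv2.imwrite(f"pics/{n}.png",p[...,::-1]); np.savez(f"{n}.npz",p=p,d=d,pose=c['pose'])
g=p.astype(int);m=((g[...,1]-g[...,0])>25).astype(np.uint8);m[300:]=0
k,l,st,ce=cv2.connectedComponentsWithStats(m)
W=world("wrist",d,c)
for i in range(1,k):
    if st[i][4]>150: print(st[i],ce[i],"top@z",ray(c,*ce[i],ztop).round(4),"depthmed",np.median(W[l==i],0).round(4))
s2=status.get_state();print(s['ee_pos'],s2['ee_pos'],s2['tool_rot'])
E
python3 bead.py w2 0.04;python3 mv.py 0.5175 -0.1408 0.09 16.8
```

```text
[-0.2 -0.3  0.1 -0.  -0.2  0.2]
[317 145  23  23 397] [327.68261965 156.07304786] top@z [ 0.5175 -0.1403  0.04  ] depthmed [ 0.5174 -0.1402  0.0391]
[ 0.52162171 -0.18275775  0.13258543] [ 0.52154811 -0.18273728  0.13253189] [ 1.79925301e+02 -9.11086703e-02  1.63752093e+01]
t1.80 pos [ 0.5215 -0.1827  0.1325] rpy [ 1.7993e+02 -9.0000e-02  1.6380e+01] q [-21.7  15.2 118.6  -0.   46.  -38.1] w 0.0506
shift [ 0.79 -4.14  4.25] turn [ 0.08 -0.09 -0.42]
```

View pics/w2.png

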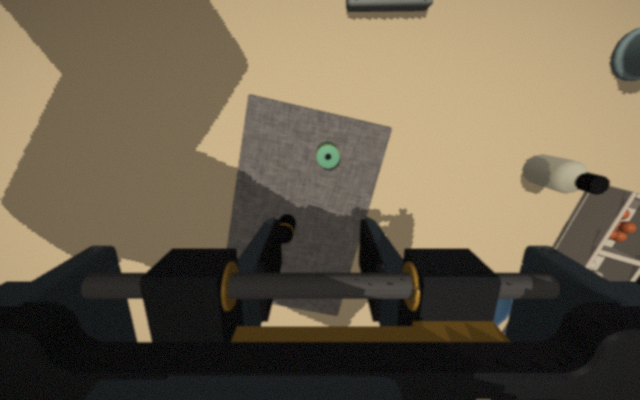

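The bead is now at (328,156), giving (0.5175,-0.1405). This agrees with the earlier wrist reading. Next I line up over it and descend.

Request:
{"method": "apply_moves", "body": {"plan": [[[0.8,-4.1,3,0,0,-0.4,-0.1],[0.8,-4.1,5,0,0,-0.4,-0.1],[0.8,-4.1,6,0,0,-0.4,-0.1],[0.8,-4.1,6,0,0,-0.4,-0.1],[0.8,-4.1,6,0,0,-0.4,-0.1]]]}}

```text
t: 2.3
ee_pos: [0.5177, -0.141, 0.0722]
tool_rot: [180.0, -0.1, 16.8]
ft_force: [0.0, -0.0, 0.2]
gripper_width: 0.0501
```

```bash
python3 bead.py w3 0.04;python3 mv.py 0.5172 -0.1405 0.024 16.8
```

```text
[ 0.2 -0.2  0.1  0.  -0.2  0. ]
[305 208  29  26 512] [318.82421875 220.74023438] top@z [ 0.5171 -0.1393  0.04  ] depthmed [ 0.517  -0.1394  0.0392]
[ 0.51778312 -0.14094748  0.07236311] [ 0.51781528 -0.14086043  0.0724054 ] [ 1.79942527e+02 -8.37536557e-02  1.67866149e+01]
t2.40 pos [ 0.5178 -0.1409  0.0724] rpy [ 1.7994e+02 -8.0000e-02  1.6790e+01] q [-17.7  19.9 121.1   0.   39.  -34.5] w 0.0505
shift [-0.06 -0.06  4.84] turn [ 0.06 -0.08 -0.01]
```

View pics/w3.png

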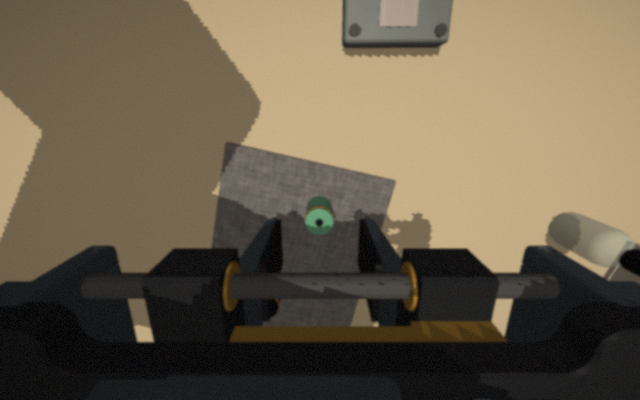

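The bead sits centred between the fingers, at column 319. I'll descend and then close.

Request:
{"method": "apply_moves", "body": {"plan": [[[-0.1,0,3,0,0,0,-0.1],[-0.1,0,4.8,0,0,0,-0.1],[-0.1,0,4.8,0,0,0,-0.1],[-0.1,0,4.8,0,0,0,0.3],[-0.1,0,4.8,0,0,0,1]]]}}

```text
t: 2.9
ee_pos: [0.5169, -0.1407, 0.0246]
tool_rot: [179.9, -0.1, 16.8]
ft_force: [-0.9, -0.1, 0.5]
gripper_width: 0.0371
```

Request:
{"method": "apply_moves", "body": {"plan": [[[0,0,0,0,0,0,1],[0,0,0,0,0,0,1],[0,0,0,0,0,0,1],[0,0,0,0,0,0,1],[0,0,0,0,0,0,1]]]}}

```text
t: 3.4
ee_pos: [0.5166, -0.1405, 0.0239]
tool_rot: [180.0, -0.0, 16.8]
ft_force: [-1.3, 0.2, 8.1]
gripper_width: 0.0214
```

```bash
python3 bead.py w4 0.04;python3 mv.py 0.5172 -0.1405 0.024 16.8
```

```text
[-0.  -0.   0.  -0.1  0.1 -0. ]
[310 218  22  13 170] [319.52352941 224.11764706] top@z [ 0.5113 -0.122   0.04  ] depthmed [ 0.5135 -0.1303  0.0183]
[303 237  35  31 722] [319.77562327 251.90858726] top@z [ 0.5167 -0.1393  0.04  ] depthmed [ 0.5166 -0.1393  0.0393]
[ 0.51661931 -0.14052766  0.02398369] [ 0.51660889 -0.14055851  0.02395909] [ 1.79964890e+02 -5.03398427e-02  1.68294492e+01]
t3.50 pos [ 0.5166 -0.1406  0.024 ] rpy [ 1.7996e+02 -5.0000e-02  1.6830e+01] q [-17.7  25.  121.2  -0.   33.8 -34.5] w 0.0215
shift [ 0.06  0.01 -0.  ] turn [ 0.04 -0.05  0.03]
```

View pics/w4.png

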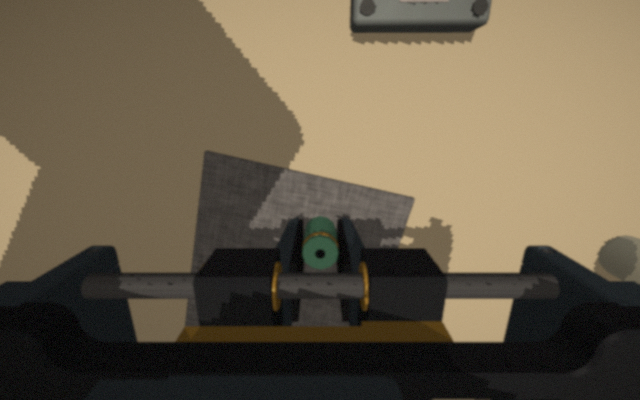

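The bead is gripped with a width of 21.4 mm, centred at (320,253). I'll lift it and go to a viewpoint for the gauge.

```bash
python3 -c "
from bench import status; s=status.get_state(); print(s['ft_force'],s['ft_torque'])"; python3 mv.py 0.527 0.0066 0.15 16.8
```

```text
[-1.41840227 -0.11847512  7.95314775] [0.04452575 0.05744527 0.01457937]
t3.50 pos [ 0.5166 -0.1406  0.024 ] rpy [ 1.7996e+02 -5.0000e-02  1.6830e+01] q [-17.7  25.  121.2  -0.   33.8 -34.5] w 0.0215
shift [  5.27 -13.78 -12.61] turn [ 0.04 -0.05  0.03]
```

Request:
{"method": "apply_moves", "body": {"plan": [[[0,0,-4,0,0,0,1],[0,0,-8,0,0,0,1],[0,0,-12.6,0,0,0,1],[0,0,-12.6,0,0,0,1],[0,0,-12.6,0,0,0,1]]]}}

```text
t: 4.0
ee_pos: [0.5165, -0.1405, 0.1503]
tool_rot: [179.9, -0.1, 16.8]
ft_force: [0.1, -0.6, -0.5]
gripper_width: 0.0215
```

```bash
python3 mv.py 0.527 0.0066 0.15 16.8;  python3 -c "
from bench import status; s=status.get_state(); print(s['ft_force'],s['ft_torque'])"
```

```text
t4.00 pos [ 0.5165 -0.1405  0.1503] rpy [ 1.7993e+02 -1.0000e-01  1.6830e+01] q [-17.7  12.1 120.2  -0.   47.5 -34.5] w 0.0215
shift [  5.27 -13.77   0.03] turn [ 0.07 -0.1   0.03]
[ 0.10964029 -0.5886479  -0.54140502] [-0.03724818 -0.11823405 -0.02871758]
```

Request:
{"method": "apply_moves", "body": {"plan": [[[5.3,-13.8,0,0,0,0,1],[5.3,-13.8,0,0,0,0,1],[5.3,-13.8,0,0,0,0,1],[5.3,-13.8,0,0,0,0,1],[5.3,-13.8,0,0,0,0,1]]]}}

```text
t: 4.5
ee_pos: [0.5259, 0.0079, 0.148]
tool_rot: [-180.0, 0.1, 17.0]
ft_force: [-0.7, 0.2, -0.1]
gripper_width: 0.0216
```

```bash
python3 bead.py w5 0.166; python3 - <<'E'
import cv2
p=cv2.imread("pics/w5.png"); cv2.imwrite("pics/w5c.png",cv2.resize(p[0:230,230:430],None,fx=2.6,fy=2.6,interpolation=cv2.INTER_CUBIC)); 
E
```

```text
[-1.5 -0.4 -0.2 -0.   0.  -0. ]
[304 237  34  31 494] [320.25101215 251.25910931] top@z [0.5261 0.0096 0.166 ] depthmed [0.5263 0.0091 0.1633]
[0.52606815 0.00698083 0.14817431] [0.52622589 0.00643544 0.14839138] [-1.79976695e+02  8.77752789e-02  1.68114369e+01]
```

View pics/w5.png

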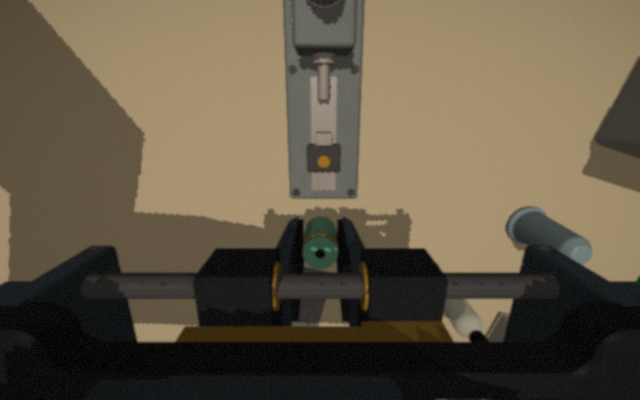

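View pics/w5c.png

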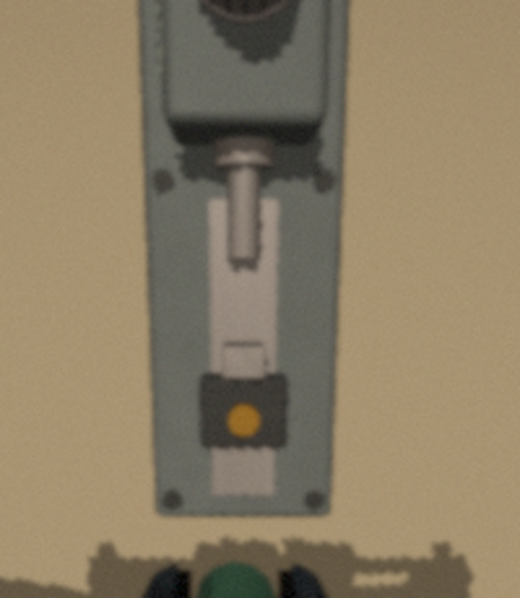

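Column 324 is the gauge's centre line. The anvil face's top edge is at row 132, the spindle end at row 101 and the base's near edge at row 198.

```bash
python3 - <<'E'
from h import *
z=np.load("w5.npz");c=dict(imaging.calibration("wrist"));c["pose"]=z["pose"]
P={k:ray(c,u,v,h) for k,(u,v,h) in dict(cL=(290.4,197.7,.02),cR=(356.9,197.7,.02),eL=(285.5,70,.02),eR=(362,70,.02),anv=(323.8,132,.042),spi=(323.6,101.5,.036),screw=(323.5,161.5,.04),headL=(294.5,47.5,.062),headR=(355,47.5,.062)).items()}
for k in P: print(k,P[k].round(4))
W=world("wrist",z["d"],c); print("depth anvil top",W[137,324],"spindle",W[90,324],"bed",W[115,324],W[150,300], "screw",W[161,323])
G=W[(W[...,2]>.055)&(W[...,2]<.068)]
yaw=np.deg2rad(17)
ax=P["anv"][:2]-P["spi"][:2]; print("yaw from anv-spi",np.rad2deg(np.arctan2(ax[0],-ax[1])),np.linalg.norm(ax))
e=P["cR"]-P["cL"];print("yaw from base edge",np.rad2deg(np.arctan2(e[1],e[0])),np.linalg.norm(e))
for a,b in (("eL","cL"),("eR","cR")):
  e=P[b]-P[a];print("yaw side",np.rad2deg(np.arctan2(e[0],-e[1])))
near=(P["cL"]+P["cR"])[:2]/2
for yw in (16.5,17):
  y=np.array([-np.sin(np.deg2rad(yw)),np.cos(np.deg2rad(yw))]);x=np.array([y[1],-y[0]])
  for k in ("anv","spi","screw","headL","headR"): print(yw,k,"x %.1f y %.1f"%(1000*(P[k][:2]-near)@x,1000*(P[k][:2]-near)@y-90))
E
```

```text
cL [ 0.4981 -0.0113  0.02  ]
cR [0.5682 0.0099 0.02  ]
eL [0.4599 0.1123 0.02  ]
eR [0.5307 0.1337 0.02  ]
anv [0.5118 0.0684 0.042 ]
spi [0.5036 0.0949 0.036 ]
screw [0.52   0.0409 0.04  ]
headL [0.4686 0.1271 0.062 ]
headR [0.5157 0.1414 0.062 ]
depth anvil top [0.51338693 0.0639509  0.04145362] spindle [0.50093816 0.1048001  0.03439976] bed [0.50779802 0.08306174 0.02038246] [0.49404705 0.04189808 0.0186221 ] screw [0.51937015 0.04117731 0.03944189]
yaw from anv-spi 17.298246023878825 0.02769973201291389
yaw from base edge 16.84622482026121 0.07323361333690354
yaw side 17.175403291915067
yaw side 16.834000124945092
16.5 anv x -0.8 y -17.6
16.5 spi x -1.2 y 10.0
16.5 screw x -0.8 y -46.3
16.5 headL x -25.5 y 50.9
16.5 headR x 23.7 y 51.2
17 anv x -0.2 y -17.6
17 spi x -0.3 y 10.1
17 screw x -0.4 y -46.3
17 headL x -24.3 y 51.1
17 headR x 24.9 y 51.0
```

```bash
python3 - <<'E'
from h import *
p=cv2.imread("pics/w5.png")
cv2.imwrite("pics/w5d.png",cv2.resize(p[205:290,270:370],None,fx=6,fy=6,interpolation=cv2.INTER_CUBIC))
z=np.load("w5.npz");c=dict(imaging.calibration("wrist"));c["pose"]=z["pose"]
for v in (249,251,253,255): print(ray(c,320,v,.164))
E
python3 mv.py 0.5077 0.0810 0.085 17
```

```text
[0.52580651 0.01000568 0.164     ]
[0.52619449 0.00872316 0.164     ]
[0.52658425 0.00743473 0.164     ]
[0.52697582 0.00614035 0.164     ]
t4.60 pos [0.5262 0.0064 0.1484] rpy [-1.7998e+02  9.0000e-02  1.6810e+01] q [ -1.8  11.6 121.1  -0.   47.3 -18.6] w 0.0214
shift [ 0.39 -7.67  6.34] turn [-0.02  0.09 -0.19]
```

View pics/w5d.png

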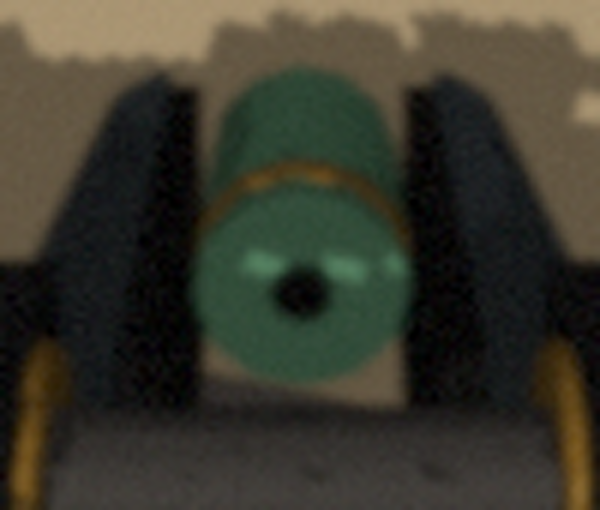

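Request:
{"method": "apply_moves", "body": {"plan": [[[0.4,-4,2,0,0,-0.2,1],[0.4,-7.7,4,0,0,-0.2,1],[0.4,-7.7,6.3,0,0,-0.2,1],[0.4,-7.7,6.3,0,0,-0.2,1],[0.4,-7.7,6.3,0,0,-0.2,1]]]}}

```text
t: 5.1
ee_pos: [0.5083, 0.0808, 0.0863]
tool_rot: [-180.0, 0.1, 16.9]
ft_force: [-0.5, 0.1, -0.1]
gripper_width: 0.0218
```

```bash
python3 bead.py w6 0.101; python3 mv.py 0.5077 0.0810 0.042 17; python3 - <<'E'
import cv2
p=cv2.imread("pics/w6.png"); cv2.imwrite("pics/w6c.png",cv2.resize(p[100:300,250:400],None,fx=3,fy=3,interpolation=cv2.INTER_CUBIC)); 
E
```

```text
[ 0.  -0.8 -0.2  0.1 -0.1  0.2]
[304 237  34  30 462] [320.57142857 251.11904762] top@z [0.5097 0.0818 0.101 ] depthmed [0.5092 0.083  0.1021]
[0.50894433 0.08088672 0.08692588] [0.50918979 0.08098283 0.08723383] [ 1.79985719e+02 -6.47506556e-02  1.69391683e+01]
t5.20 pos [0.5092 0.081  0.0872] rpy [ 1.7999e+02 -6.0000e-02  1.6940e+01] q [  6.4  16.7 123.3  -0.   39.9 -10.5] w 0.0214
shift [-0.15 -0.05  4.52] turn [ 0.01 -0.06 -0.06]
```

View pics/w6c.png

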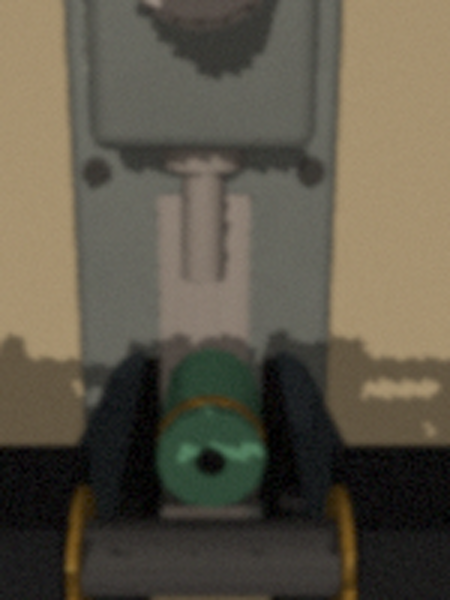

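```bash
python3 - <<'E'
from h import *
z=np.load("w6.npz");c=dict(imaging.calibration("wrist"));c["pose"]=z["pose"]
a=np.deg2rad(17);y=np.array([-np.sin(a),np.cos(a)]);x=np.array([y[1],-y[0]])
b=ray(c,320,253,.103)
for k,p in dict(bead=b,spi=ray(c,318,194,.036),anv=np.array([.5118,.0684,0]),base=(ray(c,276,190,.02)+ray(c,360.5,190,.02))/2,spi_prev=np.array([.5036,.0949,0])).items(): print(k,p.round(4),"x %.1f y %.1f"%(1000*(p-b)[:2]@x,1000*(p-b)[:2]@y))
E
```

```text
bead [0.5094 0.0815 0.103 ] x 0.0 y 0.0
spi [0.5029 0.0976 0.036 ] x -1.5 y 17.3
anv [0.5118 0.0684 0.    ] x -1.5 y -13.2
base [0.5033 0.0965 0.02  ] x -1.4 y 16.2
spi_prev [0.5036 0.0949 0.    ] x -1.6 y 14.5
```

Request:
{"method": "apply_moves", "body": {"plan": [[[-0.15,-0.05,1,0,0,0,1],[-0.15,-0.05,2,0,0,0,1],[-0.15,-0.05,3,0,0,0,1],[-0.15,-0.05,4,0,0,0,1],[-0.15,-0.05,4.6,0,0,0,1]]]}}

```text
t: 5.7
ee_pos: [0.5065, 0.0819, 0.0393]
tool_rot: [-180.0, 0.0, 17.0]
ft_force: [-9.3, -1.0, 41.8]
gripper_width: 0.021
```

Request:
{"method": "apply_moves", "body": {"plan": [[[0,0,0,0,0,0,1],[0,0,0,0,0,0,1],[0,0,0.05,0,0,0,1],[0,0,0.05,0,0,0,1],[0,0,0.05,0,0,0,1]]]}}

```text
t: 6.2
ee_pos: [0.5068, 0.082, 0.0398]
tool_rot: [180.0, -0.0, 17.0]
ft_force: [0.3, 0.1, -0.4]
gripper_width: 0.0216
```

```bash
python3 bead.py w7 0.056; python3 mv.py 0.5077 0.0810 0.040 17; python3 - <<'E'
import cv2
p=cv2.imread("pics/w7.png"); cv2.imwrite("pics/w7c.png",cv2.resize(p[100:300,250:400],None,fx=3,fy=3,interpolation=cv2.INTER_CUBIC)); 
E
```

```text
[ 0.  -0.  -0.  -0.1 -0.1 -0.1]
[304 238  35  30 554] [320.22924188 251.9368231 ] top@z [0.5071 0.0833 0.056 ] depthmed [0.5069 0.0841 0.056 ]
[0.50679201 0.08199887 0.03983881] [0.50676462 0.08197033 0.03982227] [ 1.79999055e+02 -4.51024418e-03  1.70300659e+01]
t6.30 pos [0.5068 0.082  0.0398] rpy [180.    -0.    17.03] q [  6.6  21.8 123.7  -0.   34.5 -10.4] w 0.0215
shift [ 0.06  0.12 -0.02] turn [ 0.   -0.    0.03]
```

View pics/w7c.png

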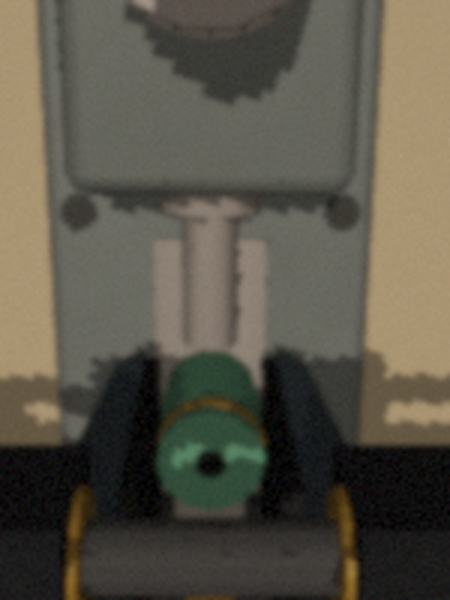

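The bead (crop x 210) is in line with the spindle (crop x 210) and rests on the bed. I'll release it and lift.

Request:
{"method": "apply_moves", "body": {"plan": [[[0,0,0,0,0,0,0.3],[0,0,0,0,0,0,0.3],[0,0,0,0,0,0,0.1],[0,0,0,0,0,0,0],[0,0,0,0,0,0,0]]]}}

```text
t: 6.8
ee_pos: [0.5068, 0.082, 0.0398]
tool_rot: [-180.0, -0.0, 17.0]
ft_force: [-0.3, 0.6, -0.1]
gripper_width: 0.0457
```

Request:
{"method": "apply_moves", "body": {"plan": [[[0,0,-1,0,0,0,0],[0,0,-3,0,0,0,0],[0,0,-6,0,0,0,0],[0,0,-10,0,0,0,0],[0,0,-12,0,0,0,0]]]}}

```text
t: 7.3
ee_pos: [0.5078, 0.0821, 0.1634]
tool_rot: [180.0, -0.2, 17.0]
ft_force: [-0.0, 0.3, -0.1]
gripper_width: 0.0455
```

```bash
python3 mv.py 0.475 0.1766 0.16 140
```

```text
t7.30 pos [0.5078 0.0821 0.1634] rpy [179.97  -0.18  17.03] q [  6.6   9.1 122.3   0.   48.5 -10.4] w 0.0455
shift [ -0.37 -10.     0.33] turn [ 2.2000e-01 -7.0000e-02 -1.2297e+02]
```

Request:
{"method": "apply_moves", "body": {"plan": [[[0,4,0,0,0,0,0],[0,8,0,0,0,0,0],[0,8,0,0,0,0,0],[0,8,0,0,0,0,0],[0,8,0,0,0,0,0]]]}}

```text
t: 7.8
ee_pos: [0.5299, 0.0059, 0.16]
tool_rot: [-180.0, 0.0, 17.0]
ft_force: [-0.2, 0.1, -0.4]
gripper_width: 0.0456
```

```bash
python3 bead.py w8 0.056;  python3 - <<'E'
import cv2
p=cv2.imread("pics/w8.png"); cv2.imwrite("pics/w8c.png",cv2.resize(p[0:200,250:400],None,fx=3,fy=3,interpolation=cv2.INTER_CUBIC)); 
E
```

```text
[ 0.2  0.1  0.  -0.1 -0.  -0.2]
[309 103  23  24 370] [320.22162162 114.47567568] top@z [0.5076 0.0819 0.056 ] depthmed [0.5075 0.0819 0.0551]
[622 255  18  29 275] [633.24       271.84363636] top@z [0.8858 0.0236 0.056 ] depthmed [ 1.3452 -0.0541 -0.2767]
[0.52983353 0.00616802 0.15988716] [0.52987826 0.00621254 0.15986288] [-1.79993838e+02  9.75299917e-03  1.70825269e+01]
```

View pics/w8c.png

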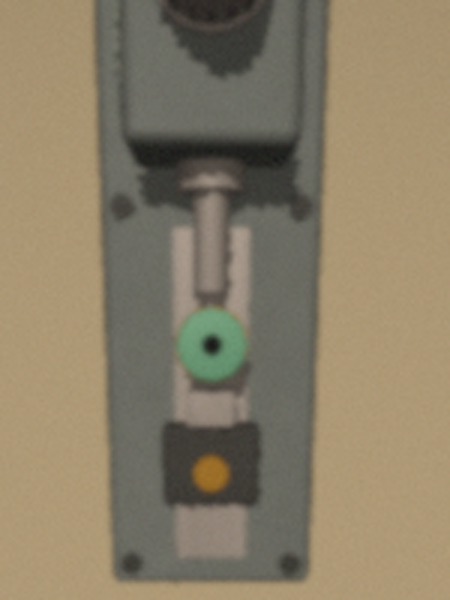

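The bead stands in line at crop (212,344), between the spindle end (crop y about 296) and the anvil edge (crop y about 391). Next I work out the travel needed.

```bash
python3 - <<'E'
from h import *
z=np.load("w8.npz");c=dict(imaging.calibration("wrist"));c["pose"]=z["pose"]
a=np.deg2rad(17);y=np.array([-np.sin(a),np.cos(a)]);x=np.array([y[1],-y[0]])
b=ray(c,320.3,114.5,.056)
for k,p in dict(bead=b,spi=ray(c,320,98.7,.036),anv=ray(c,320.5,130.3,.042),head=ray(c,320.5,46,.062),near=ray(c,320,193,.02)).items(): print(k,p.round(4),"x %.1f y %.1f"%(1000*(p-b)[:2]@x,1000*(p-b)[:2]@y))
near=ray(c,320,193,.02)[:2]
print("knob est from wrist",near+y*.188)
t=np.load("top0.npz");W=world("top",t["d"]);
E
python3 mv.py 0.475 0.1766 0.16 130
```

```text
bead [0.5077 0.0819 0.056 ] x 0.0 y 0.0
spi [0.5032 0.0958 0.036 ] x -0.3 y 14.6
anv [0.5124 0.0674 0.042 ] x 0.2 y -15.3
head [0.4914 0.1355 0.062 ] x 0.1 y 56.0
near [ 0.5327 -0.0008  0.02  ] x -0.2 y -86.5
knob est from wrist [0.47777597 0.17895523]
t7.90 pos [0.5299 0.0062 0.1599] rpy [-1.7999e+02  1.0000e-02  1.7080e+01] q [ -1.8  10.9 120.5   0.   48.6 -18.9] w 0.0454
shift [-2.40e-01 -1.79e+01 -1.00e-02] turn [-1.0000e-02  0.0000e+00 -1.1292e+02]
```

```bash
python3 mv.py 0.524 0.192 0.165 107
```

```text
t7.90 pos [0.5299 0.0062 0.1599] rpy [-1.7999e+02  1.0000e-02  1.7080e+01] q [ -1.8  10.9 120.5   0.   48.6 -18.9] w 0.0454
shift [  4.9  -17.93  -0.51] turn [-1.000e-02  0.000e+00 -8.992e+01]
```

Request:
{"method": "apply_moves", "body": {"plan": [[[4.9,-17.9,-0.5,0,0,-90,0],[4.9,-17.9,-0.5,0,0,-90,0],[4.9,-17.9,-0.5,0,0,-90,0],[4.9,-17.9,-0.5,0,0,-90,0],[4.9,-17.9,-0.5,0,0,-90,0]]]}}

```text
t: 8.4
ee_pos: [0.524, 0.1952, 0.1651]
tool_rot: [180.0, -0.0, 60.6]
ft_force: [0.5, -0.3, 0.2]
gripper_width: 0.0455
```

```bash
python3 mv.py 0.524 0.192 0.165 107
```

```text
t8.40 pos [0.524  0.1952 0.1651] rpy [ 1.7999e+02 -4.0000e-02  6.0610e+01] q [ 18.   13.  117.2   0.   49.8 -42.6] w 0.0455
shift [-0.28  0.16  0.01] turn [ 2.000e-02 -4.000e-02 -4.639e+01]
```

Request:
{"method": "apply_moves", "body": {"plan": [[[0,0,0,0,0,-46.4,0],[0,0,0,0,0,-46.4,0],[0,0,0,0,0,-46.4,0],[0,0,0,0,0,-46.4,0],[0,0,0,0,0,-46.4,0]]]}}

```text
t: 8.9
ee_pos: [0.5241, 0.1917, 0.1648]
tool_rot: [-180.0, 0.0, 103.4]
ft_force: [0.3, -0.7, 0.1]
gripper_width: 0.0457
```

```bash
python3 bead.py w9 0.056; python3 mv.py 0.4765 0.178 0.145 107;python3 - <<'E'
import cv2
p=cv2.imread("pics/w9.png"); cv2.imwrite("pics/w9c.png",cv2.resize(p[60:260,220:420],None,fx=3,fy=3,interpolation=cv2.INTER_CUBIC)); 
E
```

```text
[-0.2  0.  -0.  -0.   0.1 17.6]
[207 143  20  20 269] [216.48698885 152.2267658 ] top@z [0.507  0.0826 0.056 ] depthmed [0.5072 0.0825 0.0553]
[0.52410485 0.19164755 0.16474704] [0.52416148 0.19158298 0.16475121] [-1.79983858e+02 -2.51809720e-04  1.03176493e+02]
t9.00 pos [0.5242 0.1916 0.1648] rpy [-179.98   -0.    103.18] q [ 17.7  12.9 117.3   0.   49.8 -85.5] w 0.0456
shift [-0.24 -4.95  1.98] turn [-0.02 -0.   -3.82]
```

View pics/w9.png

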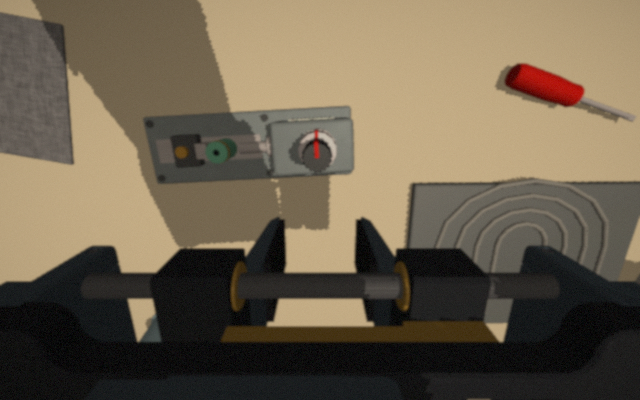

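View pics/w9c.png

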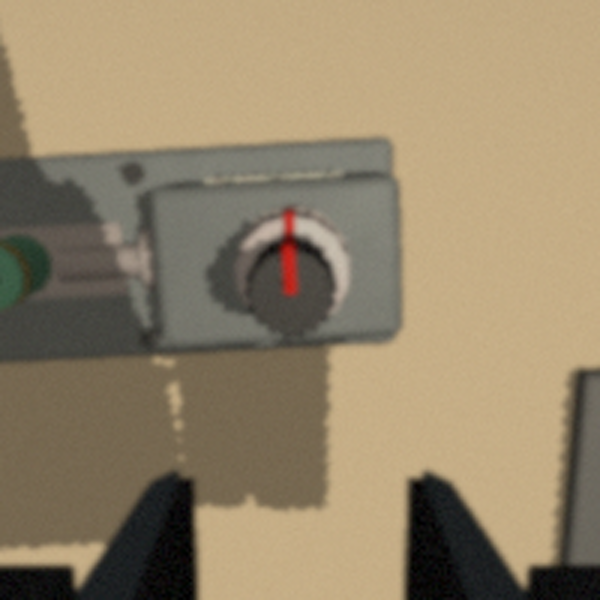

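The knob top's centre is at (317,157), with both red marks aligned on the gauge's -x side.

```bash
python3 - <<'E'
from h import *
z=np.load("w9.npz");c=dict(imaging.calibration("wrist"));c["pose"]=z["pose"]
W=world("wrist",z["d"],c)
print(ray(c,316.7,156.7,.122), W[157,320],W[160,312])
K=W[(W[...,2]>.117)&(W[...,2]<.13)&(W[...,0]<.51)&(abs(W[...,1]-.178)<.03)];print(len(K),np.median(K,0),K.min(0),K.max(0))
E
python3 mv.py 0.4765 0.178 0.145 107
```

```text
[0.4772648  0.17743445 0.122     ] [0.47704819 0.17993677 0.12096343] [0.48096174 0.17461291 0.11957762]
697 [0.47738016 0.17698029 0.12102505] [0.46624437 0.16581396 0.11702255] [0.48923471 0.18893376 0.1236466 ]
t9.00 pos [0.5242 0.1916 0.1648] rpy [-179.98   -0.    103.18] q [ 17.7  12.9 117.3   0.   49.8 -85.5] w 0.0456
shift [-0.24 -4.95  1.98] turn [-0.02 -0.   -3.82]
```

```bash
python3 mv.py 0.4773 0.1774 0.135 107
```

```text
t9.00 pos [0.5242 0.1916 0.1648] rpy [-179.98   -0.    103.18] q [ 17.7  12.9 117.3   0.   49.8 -85.5] w 0.0456
shift [-0.31 -4.89  2.98] turn [-0.02 -0.   -3.82]
```

Request:
{"method": "apply_moves", "body": {"plan": [[[-0.3,-4.9,0,0,0,0,0],[-0.3,-4.9,0,0,0,0,0],[-0.3,-4.9,1.5,0,0,0,0],[-0.3,-4.9,3,0,0,0,0],[-0.3,-4.9,3,0,0,0,0]]]}}

```text
t: 9.5
ee_pos: [0.4763, 0.177, 0.1334]
tool_rot: [-179.9, 0.0, 102.8]
ft_force: [-0.1, -0.7, 0.0]
gripper_width: 0.0456
```

```bash
python3 bead.py w10 0.056; python3 mv.py 0.4773 0.1774 0.094 107;python3 - <<'E'
import cv2
p=cv2.imread("pics/w10.png"); cv2.imwrite("pics/w10c.png",cv2.resize(p[150:330,220:420],None,fx=3,fy=3,interpolation=cv2.INTER_CUBIC)); 
E
```

```text
[-0.2 -1.1 -0.9 -0.1  0.6 -0.9]
[204 202  21  20 293] [213.79522184 211.46757679] top@z [0.5064 0.0823 0.056 ] depthmed [0.5062 0.0823 0.0552]
[0.47690071 0.17720848 0.13434896] [0.47742062 0.17731267 0.13497939] [-1.79971721e+02  2.10065934e-03  1.02857489e+02]
t9.60 pos [0.4774 0.1773 0.135 ] rpy [-179.97    0.    102.86] q [ 17.8  11.4 123.3   0.   45.3 -85.1] w 0.0455
shift [ 0.01 -0.01  4.1 ] turn [-0.03  0.   -4.14]
```

View pics/w10c.png

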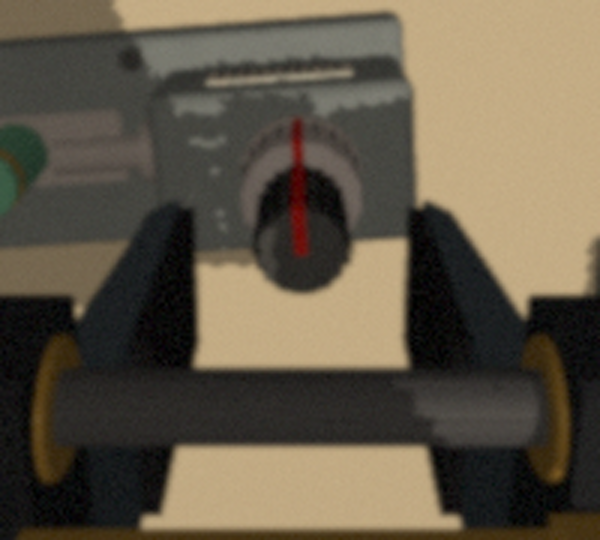

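The knob is centred between the fingers (crop x 302) and both red marks are in view. I'll descend slowly and close.

Request:
{"method": "apply_moves", "body": {"plan": [[[0,0,1.2,0,0,0,0],[0,0,2.4,0,0,0,0],[0,0,3.3,0,0,0,0],[0,0,3.9,0,0,0,0],[0,0,4.05,0,0,0,0]]]}}

```text
t: 10.1
ee_pos: [0.4771, 0.1769, 0.0933]
tool_rot: [-179.9, 0.0, 103.0]
ft_force: [0.5, -0.1, -0.4]
gripper_width: 0.0456
```

Request:
{"method": "apply_moves", "body": {"plan": [[[0,0,0,0,0,0,0.3],[0,0,0,0,0,0,1],[0,0,0,0,0,0,1],[0,0,0,0,0,0,1],[0,0,0,0,0,0,1]]]}}

```text
t: 10.6
ee_pos: [0.4777, 0.1773, 0.0946]
tool_rot: [180.0, -0.0, 103.0]
ft_force: [-1.0, 4.5, 2.9]
gripper_width: 0.0215
```

```bash
cat > look.py <<'E'
from h import *
import sys
from bench import status
n=sys.argv[1];s=status.get_state();print(round(s['t'],2),s['ee_pos'].round(4),s['tool_rot'].round(2),'q6',s['q'][5].round(1),'F',s['ft_force'].round(2),'T',s['ft_torque'].round(3),'w',round(s['gripper_width'],4))
p,d=imaging.camera("wrist");np.savez(n+".npz",p=p,d=d)
cv2.imwrite(f"pics/{n}.png",cv2.resize(p[130:310,220:420,::-1],None,fx=3,fy=3,interpolation=cv2.INTER_CUBIC))
E
python3 look.py w11
```

```text
10.6 [0.4777 0.1773 0.0946] [ 1.7996e+02 -2.0000e-02  1.0296e+02] q6 -85.3 F [-1.03  4.49  2.93] T [ 0.921  0.171 -0.051] w 0.0215
```

View pics/w11.png

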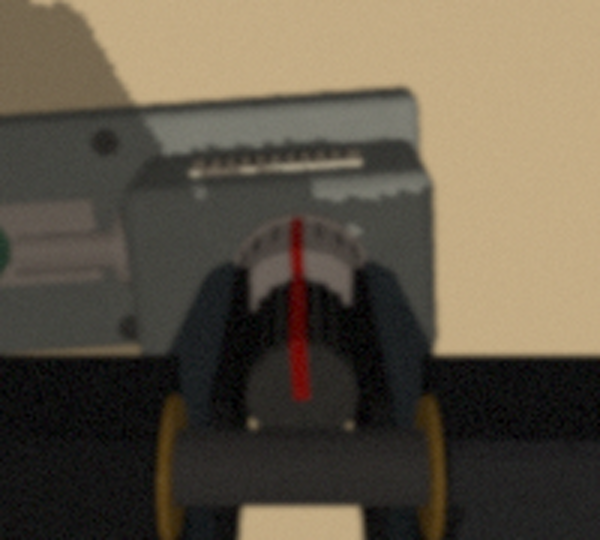

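The knob is gripped at 21.5 mm (nominally 22), with the marks aligned and facing the camera. I'll turn it clockwise.

Request:
{"method": "apply_moves", "body": {"plan": [[[0,0,0,0,0,6,1],[0,0,0,0,0,12,1],[0,0,0,0,0,18,1],[0,0,0,0,0,24,1],[0,0,0,0,0,30,1]]]}}

```text
t: 11.15
ee_pos: [0.4777, 0.1772, 0.0946]
tool_rot: [180.0, -0.0, 72.7]
ft_force: [-0.7, 3.3, 4.6]
gripper_width: 0.0212
```

```bash
python3 look.py w12
```

```text
11.15 [0.4777 0.1772 0.0946] [ 1.7998e+02 -2.0000e-02  7.2740e+01] q6 -55.0 F [-0.74  3.26  4.57] T [0.541 0.165 0.066] w 0.0212
```

View pics/w12.png

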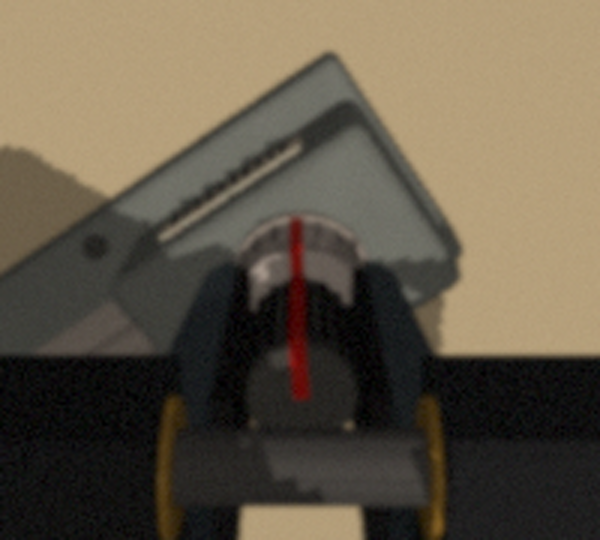

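The knob and sleeve turned together and the marks are still in line. I'll continue.

Request:
{"method": "apply_moves", "body": {"plan": [[[0,0,0,0,0,6,1],[0,0,0,0,0,12,1],[0,0,0,0,0,18,1],[0,0,0,0,0,24,1],[0,0,0,0,0,30,1]]]}}

```text
t: 11.7
ee_pos: [0.4777, 0.1771, 0.0946]
tool_rot: [180.0, -0.0, 42.9]
ft_force: [-1.7, 2.0, 6.5]
gripper_width: 0.0215
```

```bash
python3 look.py w13
```

```text
11.7 [0.4777 0.1771 0.0946] [ 1.7999e+02 -1.0000e-02  4.2870e+01] q6 -25.1 F [-1.69  2.01  6.52] T [0.392 0.291 0.083] w 0.0215
```

Request:
{"method": "apply_moves", "body": {"plan": [[[0,0,0,0,0,3,1],[0,0,0,0,0,6,1],[0,0,0,0,0,9,1],[0,0,0,0,0,12,1],[0,0,0,0,0,15,1]]]}}

```text
t: 12.25
ee_pos: [0.4776, 0.1771, 0.0946]
tool_rot: [180.0, 0.0, 28.0]
ft_force: [-1.9, 2.2, 6.7]
gripper_width: 0.0213
```

```bash
python3 look.py w14
```

```text
12.25 [0.4776 0.1771 0.0946] [180.     0.    27.99] q6 -10.3 F [-1.9   2.21  6.73] T [0.269 0.422 0.132] w 0.0213
```

View pics/w14.png

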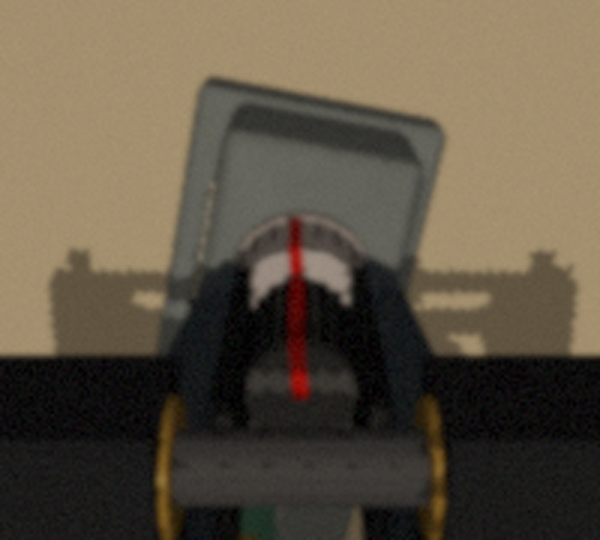

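After 75° of turning the marks are still aligned, so there is no slip yet. I'll take smaller steps from here.

Request:
{"method": "apply_moves", "body": {"plan": [[[0,0,0,0,0,3,1],[0,0,0,0,0,6,1],[0,0,0,0,0,9,1],[0,0,0,0,0,12,1],[0,0,0,0,0,15,1]]]}}

```text
t: 12.8
ee_pos: [0.4776, 0.177, 0.0946]
tool_rot: [180.0, 0.0, 13.0]
ft_force: [-2.3, 2.2, 6.9]
gripper_width: 0.0217
```

```bash
python3 look.py w15
```

```text
12.8 [0.4776 0.177  0.0946] [180.     0.    12.99] q6 4.7 F [-2.29  2.2   6.93] T [0.293 0.53  0.111] w 0.0217
```

View pics/w15.png

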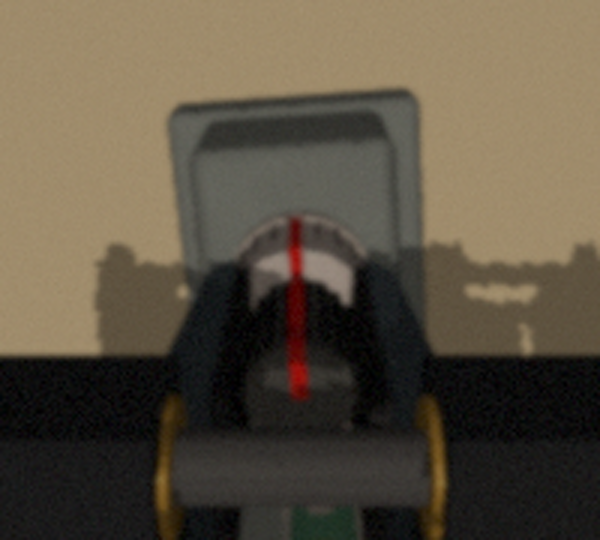

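At 90° there is still no slip.

Request:
{"method": "apply_moves", "body": {"plan": [[[0,0,0,0,0,3,1],[0,0,0,0,0,6,1],[0,0,0,0,0,9,1],[0,0,0,0,0,12,1],[0,0,0,0,0,15,1]]]}}

```text
t: 13.35
ee_pos: [0.4775, 0.1771, 0.0946]
tool_rot: [180.0, 0.0, -2.0]
ft_force: [-3.7, 2.1, 7.0]
gripper_width: 0.0214
```

```bash
python3 look.py w16
```

```text
13.35 [0.4775 0.1771 0.0946] [ 1.7999e+02  1.0000e-02 -2.0000e+00] q6 19.7 F [-3.68  2.09  7.03] T [0.355 0.555 0.189] w 0.0214
```

View pics/w16.png

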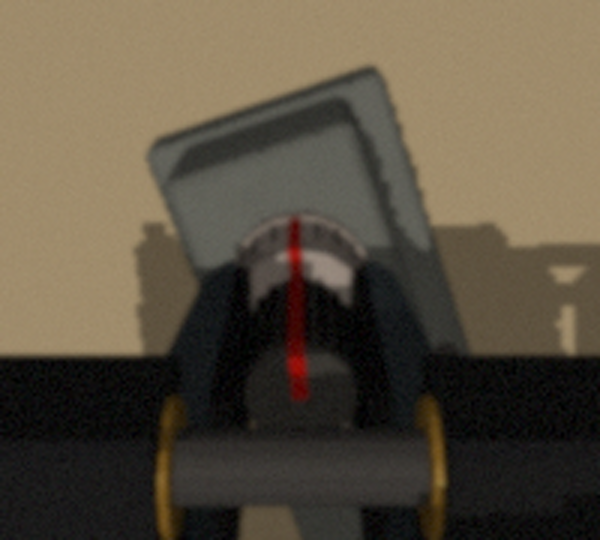

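The torque is up to 0.19 and the bead is starting to clamp; the marks are still aligned. I'll step 10°.

Request:
{"method": "apply_moves", "body": {"plan": [[[0,0,0,0,0,2,1],[0,0,0,0,0,4,1],[0,0,0,0,0,6,1],[0,0,0,0,0,8,1],[0,0,0,0,0,10,1]]]}}

```text
t: 13.9
ee_pos: [0.4775, 0.1771, 0.0946]
tool_rot: [180.0, 0.0, -12.0]
ft_force: [-3.2, 2.3, 7.3]
gripper_width: 0.0211
```

```bash
python3 look.py w17
```

```text
13.9 [0.4775 0.1771 0.0946] [ 1.7999e+02  1.0000e-02 -1.1960e+01] q6 29.7 F [-3.2   2.33  7.31] T [0.391 0.682 0.217] w 0.0211
```

View pics/w17.png

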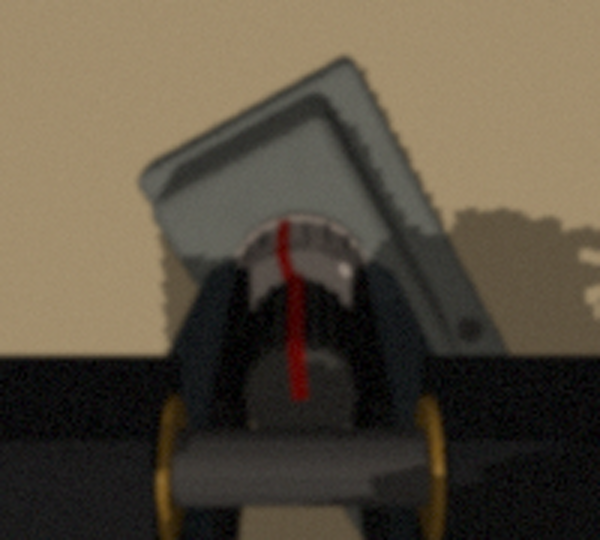

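The slip has begun: the sleeve mark sits at crop x 284 against 296, about 11°. I'll add about 34° for roughly 45° in all.

Request:
{"method": "apply_moves", "body": {"plan": [[[0,0,0,0,0,4,1],[0,0,0,0,0,8,1],[0,0,0,0,0,12,1],[0,0,0,0,0,16,1],[0,0,0,0,0,20,1]]]}}

```text
t: 14.45
ee_pos: [0.4774, 0.1771, 0.0945]
tool_rot: [180.0, 0.0, -32.0]
ft_force: [-3.6, 2.1, 8.0]
gripper_width: 0.0211
```

```bash
python3 look.py w18
```

```text
14.45 [0.4774 0.1771 0.0945] [ 1.7999e+02  2.0000e-02 -3.2050e+01] q6 49.8 F [-3.64  2.12  8.03] T [0.512 0.835 0.197] w 0.0211
```

View pics/w18.png

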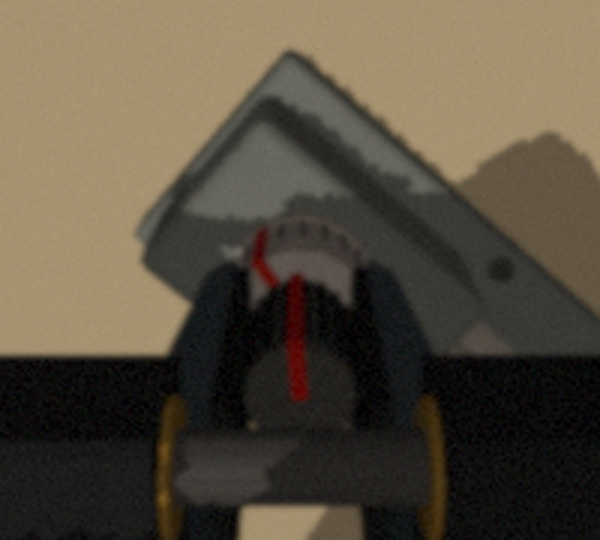

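The slip is now about 30°. I'll add 14° and then release.

Request:
{"method": "apply_moves", "body": {"plan": [[[0,0,0,0,0,3,1],[0,0,0,0,0,6,1],[0,0,0,0,0,9,1],[0,0,0,0,0,12,1],[0,0,0,0,0,14,1]]]}}

```text
t: 15.0
ee_pos: [0.4773, 0.1772, 0.0945]
tool_rot: [180.0, 0.0, -46.0]
ft_force: [-5.1, 4.4, 8.3]
gripper_width: 0.0214
```

```bash
python3 look.py w19
```

```text
15.0 [0.4773 0.1772 0.0945] [ 1.7998e+02  2.0000e-02 -4.6000e+01] q6 63.7 F [-5.06  4.44  8.32] T [0.649 0.86  0.182] w 0.0214
```

View pics/w19.png

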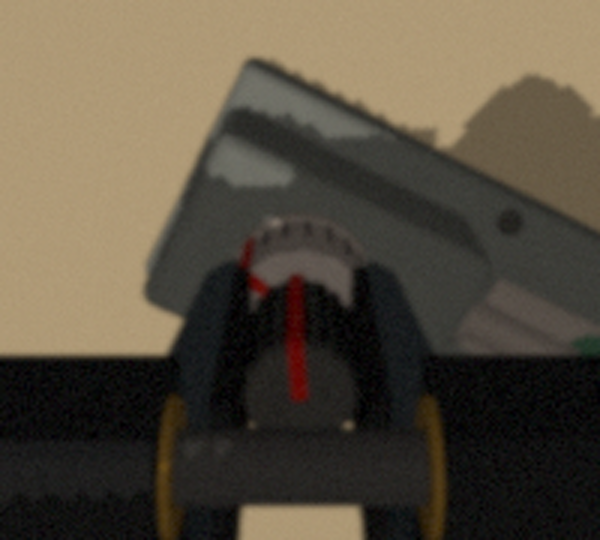

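The slip is about 45°. I'll release, lift clear, and back off to view the gauge.

Request:
{"method": "apply_moves", "body": {"plan": [[[0,0,0,0,0,0,0.3],[0,0,0,0,0,0,0.1],[0,0,0,0,0,0,0],[0,0,0,0,0,0,0],[0,0,0,0,0,0,0]]]}}

```text
t: 15.55
ee_pos: [0.4775, 0.177, 0.0942]
tool_rot: [180.0, 0.0, -46.0]
ft_force: [0.4, -0.5, 0.7]
gripper_width: 0.0454
```

Request:
{"method": "apply_moves", "body": {"plan": [[[0,0,-1,0,0,0,0],[0,0,-3,0,0,0,0],[0,0,-5,0,0,0,0],[0,0,-8,0,0,0,0],[0,0,-8,0,0,0,0]]]}}

```text
t: 16.05
ee_pos: [0.4795, 0.1777, 0.1783]
tool_rot: [-179.7, -0.1, -46.0]
ft_force: [0.4, -0.3, -0.6]
gripper_width: 0.0458
```

Request:
{"method": "apply_moves", "body": {"plan": [[[0,3,0,0,0,0,0],[0,6,0,0,0,0,0],[0,6,0,0,0,0,0],[0,6,0,0,0,0,0],[0,6,0,0,0,0,0]]]}}

```text
t: 16.55
ee_pos: [0.4351, 0.1357, 0.1746]
tool_rot: [-180.0, -0.0, -46.0]
ft_force: [0.0, 0.2, 0.4]
gripper_width: 0.0457
```

```bash
python3 bead.py w20 0.056; python3 - <<'E'
import cv2
p=cv2.imread("pics/w20.png"); cv2.imwrite("pics/w20c.png",cv2.resize(p[40:240,270:470],None,fx=3,fy=3,interpolation=cv2.INTER_CUBIC)); 
E
```

```text
[ 0.1  0.3  0.1  0.   0.  -0. ]
[399 172  18  17 188] [407.21808511 179.96808511] top@z [0.5086 0.0792 0.056 ] depthmed [0.5085 0.0792 0.0552]
[0.43500688 0.13578608 0.17444762] [0.43490848 0.13578568 0.17433143] [-1.79989838e+02 -4.43751089e-03 -4.60069548e+01]
```

View pics/w20c.png

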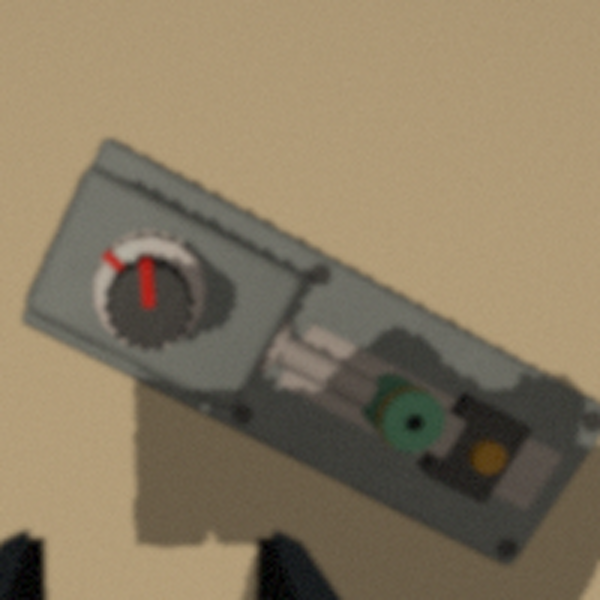

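The bead is upright, touching the anvil and spindle at crop (413,422). The marks are visibly apart: sleeve mark at (113,261), knob line end at (147,262).

```bash
python3 - <<'E'
from h import *
z=np.load("w20.npz");c=dict(imaging.calibration("wrist"));c["pose"]=z["pose"]
px=lambda a,b:(270+a/3,40+b/3)
ctr=ray(c,*px(150,305),.122)[:2]; kr=ray(c,*px(147,262),.122)[:2]; print("axis",ctr)
for sm in ((113,261),(118,266)):
  m=ray(c,*px(*sm),.087)[:2]
  for C in (ctr,np.array([.4774,.1772])):
    a=m-C;k=kr-C;ang=np.degrees(np.arctan2(a[1],a[0])-np.arctan2(k[1],k[0]));r=np.radians(ang)
    print("slip deg",ang,"r",np.linalg.norm(a),np.linalg.norm(k),"dist",np.linalg.norm([14*np.cos(r)-11,14*np.sin(r)]))
E
```

```text
axis [0.4786585  0.17726709]
slip deg 45.85262153602902 r 0.0141341932299682 0.010826330218675882 dist 10.123044678244812
slip deg 45.09534897234282 r 0.014173023071387484 0.011752273127304947 dist 9.978669597832264
slip deg 46.60616245993774 r 0.012097837271047115 0.010826330218675882 dist 10.266504621344385
slip deg 44.98822068590952 r 0.012129565046862278 0.011752273127304947 dist 9.95822982541563
```

The slip is about 45° (0.79 rad, marks about 10 mm apart), which is in range. The hand is clear and the bead is clamped, so I'm handing in.

```bash
python3 -c "
from bench import finish_job,status
s=status.get_state();print(s['t'],s['qvel'].round(1),s['ft_force'].round(1));print(finish_job())"
```

```text
16.65 [-0.1  0.1  0.2 -0.  -0.1  0. ] [-0.2  0.1 -0.2]
the job is handed in; nothing more can be done
None
```

I stood the mint bead on the bed in line with the anvil and spindle and released it. I then turned the ratchet knob clockwise about 149° in a single grip and took the hand off. I handed the job in at 16.7 s; no verdict is reported.

- **Clamp:** the turning torque rose from about 0.1 to 0.2 N m and the knob began to slip at about 105°. I did not measure the 6 N on each side directly; it follows from the ratchet slipping.
- **Slip:** the last wrist picture gives about 45° (0.79 rad), with the marks about 10 mm apart.
- **Bead:** in that picture it stands upright, touching both the anvil and the spindle, with the hand clear. It read 21.5 mm in the gripper; the 22 mm knob read the same, so it is probably about 22 mm across.

Three readings did not go smoothly:
- **Bead position:** the top camera put the bead about 6 mm off the wrist camera in x at the start. I went by the wrist camera, and the grasp was clean.
- **Touch-down force:** the wrist read a brief 42 N as the held bead touched the bed, against the 120 N limit. It fell to zero, and the bead was upright and in line afterwards.
- **Bystanders:** I did not measure them again at the end. The hand stayed clear of them.

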